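Nip a pin contact on the third click of a bench crimp tool

TASK

A pin contact stands in the bench crimp tool, waiting for its wire, but the die is not locked in yet. Turn the lock ring on top of the tool clockwise, as far as it goes, so that its pointer stands at the raised mark on the hub; only then swing the lever clockwise by its black grip, feeling for the ratchet, and stop right after the third click, before the next tooth takes hold: a fourth click would crush the contact. The job finishes while you hold the lever: keep hold of the grip there and do not let go at the end. Leave the tools and parts lying round it where they are.

Things in the scene. Friction and masses are not known exactly. Their poses are not given: they have to be found in the camera images.
- crimp_frame: bench crimp tool, fixed; x axis turned 0.15 to 0.75 rad clockwise from the robot's. Grey base plate 150 x 132 x 10 mm with a tongue out to 108 mm at its -y side, then on one upright axis a round housing, the lever's steel cam disc (z 26 to 38 mm), a grey hub (radius 36, top at z 52 mm), the lock ring and a thin brass contact (top at z 83 mm). Origin: on that axis at table height, z up
- locked_mark (a point): raised dark steel bar, 9 x 3 mm and 3 mm high, on top of the hub at the tool's -x side, its middle 30 mm from the axis: the locked mark for the ring's pointer
- lock_ring (a joint): angle of the lock ring, rad: grows clockwise seen from above, starts between 0 and 0.45, pointer at the locked mark at 1.22, stop at 1.25. It stays where it is left (friction 0.12 N m). At value q the line through its two lugs lies along azimuth -0.35 - q in the crimp_frame (rad, anticlockwise from its x axis)
- lock_ring_top (a point): centre of the lock ring's upper face, 75 mm above the table. The ring is 48 mm across, 22 mm high, with a triangular pointer and, at right angles to it, two steel lugs facing away from each other. Their flat outer faces, 51 mm apart, 24 mm wide, 20 mm high, are gripped across from above; keep the fingertips above the hub's top, z 52 mm
- crimp_lever (a joint): angle of the lever about the tool's axis, rad: 0 open (it starts there, a return spring holds it on its stop), grows clockwise seen from above, at most 0.95. Clicks come every 0.15 rad, the first between 0.15 and 0.41. On each tooth the push at the grip rises from 2 or 3 N to 6 or 7 N, then drops at the click. The ratchet bars the way back
- lever_grip: black grip of the lever: level cylinder 21 mm thick, 90 mm long, its centre (the origin) 42 mm above the table and 130 mm from the tool's axis; its x axis points outward along the lever. Lever open: azimuth 3.52 rad in the crimp_frame, toward the robot. Pinch it from above or push it from its side
- pawl_block: dark block, 62 x 26 x 13 mm, with the sprung pawl, on the base's tongue; its place along its slots differs by up to 6.5 mm either way from job to job, and it does not move. Origin: where the pawl's nose rests on the cam disc's rim, 10 mm above the table; x axis: the way the teeth travel as the lever advances; y axis: away from the disc
- third_notch (a point): point on the rim of the cam disc (radius 54 mm) at the stop face of its third tooth; moves with the lever. Its x in the pawl_block frame is about 1.5 mm when the third click falls and one tooth pitch (8 mm) more at the fourth; the job wants it between 1.3 and 6 mm
- terminal_press: tall bench press of the room, not part of the job: with its card and guard it fills x 0.56 to 0.96, y -0.29 to 0.14 up to 1 m high, and at y -0.06 to 0.01, z 0.22 to 0.29 m comes out to x 0.47 (world). Another machine's panel stands at x 0.31, y 0.69, z above 0.2, beside the start pose. Draw the arm in before swinging past them
- pocket_counter: black pocket calculator, 100 x 62 x 14 mm, loose on the table, not part of the job; origin under its middle
- housing_1: white nylon connector housing, 20 x 28 x 14 mm, loose on the table, not part of the job; origin under its middle
- housing_2: white nylon connector housing, 18 x 40 x 14 mm, loose on the table, not part of the job; origin under its middle
- tweezers: steel tweezers, 125 x 12 x 9 mm, loose on the table, not part of the job; origin under its middle

How it is judged:
By the outcome, as a careful person would: the job done as asked, in the order asked, and still so for the second after the job is handed in, while the arm keeps its last pose, push and grip.
It also fails if it takes over 72 s, if anything falls off the work surface, if the arm or the gripper's body presses on something with over 40 N, if the wrist force passes 120 N, or if a joint passes its speed limit or range.

ROBOT

A 6-joint arm with a two-finger parallel gripper is mounted at the origin on a cart in front of the work surface, level with it; the furniture and walls round the work are solid. World frame = base frame: x ahead of the robot, y to its left, z up, the work surface at z = 0. Lengths are in m, angles in rad, forces in N, time in s.
With the tool pointing down it reaches from about 0.25 to 0.775 m from the base axis. Payload 4 kg.
Tool frame: the origin (TCP) lies at the centre of the arm's flange, where the gripper is bolted on; the fingertips stand 199 mm ahead of it and the grasp point (between the pads) lies 180 mm ahead of it; z points along the fingers, y is the line along which they close (so a half turn about z gives the same grasp; the last joint's range is limited). The gripper opens to 94 mm and grips with 3 to 60 N. Pads are 16 mm wide; open, the fingers measure 119 mm over their backs; the gripper's body (75 mm by 177 mm) begins 78 mm behind the grasp point.
Start: joints at [1.157, 0.087, 1.371, -0, 1.684, -0.103], TCP at [0.168, 0.524, 0.405] pointing down, gripper open.
Joint ranges: [-3.1, 3.1], [-0.76, 2.03], [0.27, 2.55], [-1.08, 4.22], [0.17, 2.65], [-2.57, 2.57]. Speed limits (rad/s): [2.79, 2.79, 3.14, 3.14, 3.14, 3.14].

INTERFACE

Orientations are given as [roll, pitch, yaw] about the fixed x, y, z axes, in that order (R = Rz(yaw) Ry(pitch) Rx(roll)).
In Python, from bench import robot, eyes, models gives the robot as it stands.
- The arm moves only by the tool step_arm, never from a script. Its argument "commands" is a list that holds one entry, the list of rows, each a list of 7 numbers: the shift along the tool's x, y, z in mm, then the turn, a rotation vector about the tool's x, y, z in rad, then the finger opening in mm, from 0 to 94. In form: [[[tx, ty, tz, wx, wy, wz, gripper], ...]]. A call has 1 to 20 rows; each row shifts and turns the commanded pose from where the row before left it, along the tool's axes as they then stand; what a row does not reach is not made up. A row lasts 1/8 s, in which the tool goes at most 62.5 mm and 10.7 degrees, less where a joint would pass 70% of its speed; a pose out of reach is approached as far as the arm can. A call is refused whole if a number of a shift passes 62.5 or a number of a turn 0.188, either way. A call with a gripper value outside its range is refused whole. The fingers move at their own pace and stop on an object; the grip force is fixed at half the most. Time passes only in rows, so rows that do not move let the fingers close. It gives the time, the measured TCP pose, the force, the opening and the grip force at its end, in the units of the state.
- robot.get_obs(): the state, without advancing time (a new reading comes with each control period).
- eyes.snapshot(name): name is "scene" or "top"; returns a dict with "color" (420x560x3 uint8, red, green, blue), "camera_matrix" (3x3 intrinsics, pixels), "eye" and "rotation" of the camera in the world. Camera axes: x right, y up, looking along -z (the intrinsics and any distortion apply to the point x, -y, -z); pixel columns grow to the right and rows downward; lengths in m; the calibration is good to about 2 mm. A picture is of the moment at which its call begins. There is no depth.
- robot.close_job(): hands the job in; it is judged then, once.
Trained networks look in a picture, given as the dict that the camera call returned (one of the last four; its "shot" number tells which), for a name from the list of things; names that differ only in an ending like _2 or _b are one class to them, and where a whole thing is asked for, a point or a joint stands for the part that bears it (a point fixed in the world has none). Each returns a list of dicts, best first, with "confidence" (0 to 1); they miss things now and then, are a little off and sometimes report something else, mostly with a low value. They report only what shows in the picture. A call takes as long as a camera call.
- models.masks_of(picture, query): "mask" (420x560 bool, what is visible of it) and "xy" ([column, row] in pixels, amid what is visible of it).
- models.tip_of(picture, query): "xy" ([column, row] in pixels: a listed point, or the origin of a listed thing).
The state is a dict: "time": time; "joint_positions": joint angles; "qvel": joint speeds; "joint_torque": joint torques, N m; "tool_pos": TCP position; "ee_rot": TCP orientation; "wrist_force": force on the tool from outside, world axes, zero at the start; "wrist_torque": the same for the moment, N m; "width": finger opening in m; "finger_force": force on a finger pad.
Only numpy, scipy, OpenCV 4.12 (cv2) and the standard library are available. Lean on these libraries where they do the work, as an engineer would, in place of code of your own. Each camera call takes 0.05 s, during which the arm holds its last target. There are 200 camera calls.

## Working session

There is one attempt and no reset: what is moved stays moved. The work goes in short steps, Python scripts to look and compute and a tool call to move; the robot and the scene stay as the last step left them, time stands still between calls to the robot, and variables do not carry over. Pictures are saved under pics/ and viewed, at most 10 in all, crops included, and the job is handed in when it is done.

Besides the shell and the picture viewer there is one more tool, called after ">>>" by a JSON object that holds its "method" and its "body", one argument or row to a line. step_arm: Moves the arm, as the interface text tells. Its arguments: {"type":"object","properties":{"commands":{"type":"array"}},"required":["commands"]}

```bash
mkdir -p pics
cat > h.py <<'E'
import numpy as np, cv2
from bench import robot, eyes, models
def ray(s,xy):
    K=s["camera_matrix"]; d=np.linalg.solve(K,np.array([xy[0],xy[1],1.0])); d=d*[1,-1,-1]
    return np.array(s["eye"]), np.array(s["rotation"])@d
def at(s,xy,z):
    e,d=ray(s,xy); return e+d*(z-e[2])/d[2]
def proj(s,p):
    c=np.array(s["rotation"]).T@(np.array(p)-s["eye"]); c=c*[1,-1,-1]; u=s["camera_matrix"]@c; return u[:2]/u[2]
E
python3 - <<'E'
from h import *
o=robot.get_obs(); print({k:np.round(v,3) for k,v in o.items()})
for n in ("top","scene"):
    s=eyes.snapshot(n); cv2.imwrite(f"pics/{n}0.png",s["color"][:,:,::-1]); print(n,np.round(s["eye"],3), [k for k in s])
    for q,z in [("crimp_frame",0),("locked_mark",.055),("lock_ring_top",.075),("lever_grip",.042),("pawl_block",.01),("third_notch",.032)]:
        for r in models.tip_of(s,q)[:2]: print(q,np.round(r["xy"],1),round(r["confidence"],2),np.round(at(s,r["xy"],z),4))
E
```

```text
{'time': np.float64(0.0), 'joint_positions': array([ 1.157,  0.088,  1.372, -0.   ,  1.684, -0.103]), 'qvel': array([ 0.001,  0.002,  0.   , -0.001,  0.001,  0.002]), 'joint_torque': array([-2.0000e-03, -3.4017e+01, -3.0243e+01,  7.2000e-02,  3.3000e-02,
       -0.0000e+00]), 'tool_pos': array([0.168, 0.524, 0.404]), 'ee_rot': array([-3.139, -0.   ,  2.831]), 'wrist_force': array([ 0.721,  0.143, -0.314]), 'wrist_torque': array([ 0.059, -0.019,  0.008]), 'finger_force': np.float64(0.0), 'width': np.float64(0.094)}
top [ 0.443 -0.218  0.91 ] ['color', 'camera_matrix', 'eye', 'rotation', 'shot']Traceback (most recent call last):
  File "<stdin>", line 6, in <module>
  File "h.py", line 7, in at
    e,d=ray(s,xy); return e+d*(z-e[2])/d[2]
                                       ~^^^
IndexError: invalid index to scalar variable.
```

Run:
```python
from h import *
s=eyes.snapshot("top"); print(s["camera_matrix"],s["rotation"],s["eye"]); r=models.tip_of(s,"crimp_frame"); print(r)
```

```text
[[399.4563075    0.         283.23849032]
 [  0.         399.4563075  211.20528106]
 [  0.           0.           1.        ]] [ 0.16572446 -0.00460722 -1.5606726 ] [ 0.4429684  -0.21831578  0.90998723]
[{'xy': [376.2, 225.9], 'confidence': 0.96}]
```

View pics/top0.png

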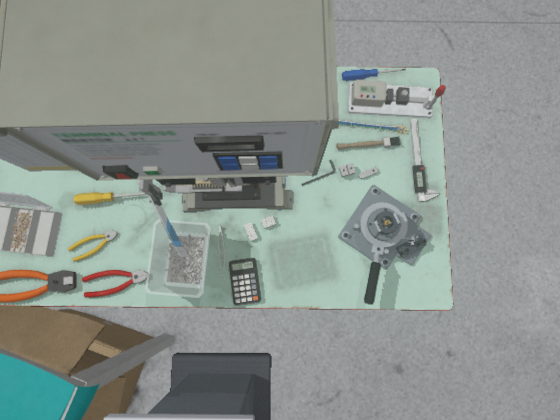

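```bash
cat >> h.py <<'E'
from scipy.spatial.transform import Rotation as Ro
_snap=eyes.snapshot
def snap(n):
    s=dict(_snap(n)); s["rpy"]=s["rotation"]; return s
def Rm(s): return Ro.from_euler("xyz",s["rotation"]).as_matrix()
def ray(s,xy):
    d=np.linalg.solve(s["camera_matrix"],np.array([xy[0],xy[1],1.0])); return np.array(s["eye"]), Rm(s)@(d*[1,-1,-1])
def proj(s,p):
    c=Rm(s).T@(np.array(p)-s["eye"]); u=s["camera_matrix"]@(c*[1,-1,-1]); return u[:2]/u[2]
def tri(a,xa,b,xb):
    e1,d1=ray(a,xa);e2,d2=ray(b,xb); A=np.c_[d1,-d2]; t=np.linalg.lstsq(A,e2-e1,rcond=None)[0]; p,q=e1+t[0]*d1,e2+t[1]*d2; return (p+q)/2,np.linalg.norm(p-q)
def best(s,q):
    r=models.tip_of(s,q); return r[0] if r else None
E
python3 - <<'E'
from h import *
S={n:snap(n) for n in ("top","scene")}
for n,s in S.items():
    print(n,s["eye"]); c=s["color"][:,:,::-1]; cv2.imwrite(f"pics/{n}1.png",c)
    for q,z in [("crimp_frame",0),("locked_mark",.055),("lock_ring_top",.075),("lever_grip",.042),("pawl_block",.01),("third_notch",.032)]:
        for r in models.tip_of(s,q)[:2]: print(q,np.round(r["xy"],1),round(r["confidence"],2),np.round(at(s,r["xy"],z),4))
t=S["top"]["color"][160:320,310:460,::-1]; cv2.imwrite("pics/topc.png",cv2.resize(t,None,fx=3.7,fy=3.7,interpolation=cv2.INTER_CUBIC))
E
```

```text
top [ 0.4429684  -0.21831578  0.90998723]
crimp_frame [378.2 227.1] 0.9 [ 0.5606 -0.4395  0.    ]
locked_mark [377.4 232.3] 0.93 [ 0.5422 -0.424   0.055 ]
lock_ring_top [386.2 218.9] 0.85 [ 0.5685 -0.4387  0.075 ]
lever_grip [373.  284.7] 0.62 [ 0.4309 -0.4145  0.042 ]
pawl_block [399.9 238.9] 0.91 [ 0.5329 -0.4854  0.01  ]
scene [-0.24998522 -0.84137054  0.8424338 ]
crimp_frame [351.1 263.5] 0.74 [ 0.5638 -0.4469  0.    ]
locked_mark [340.  248.5] 0.75 [ 0.541  -0.4233  0.055 ]
lock_ring_top [315.3 272.4] 0.71 [ 0.4172 -0.4312  0.075 ]
lock_ring_top [350.3 238.7] 0.66 [ 0.5674 -0.4355  0.075 ]
lever_grip [313.5 273. ] 0.64 [ 0.4417 -0.4113  0.042 ]
pawl_block [357.5 271.6] 0.83 [ 0.5384 -0.4789  0.01  ]
third_notch [368.9 261.1] 0.94 [ 0.5666 -0.4929  0.032 ]
third_notch [346.8 242.3] 0.52 [ 0.5953 -0.4127  0.032 ]
```

View pics/topc.png

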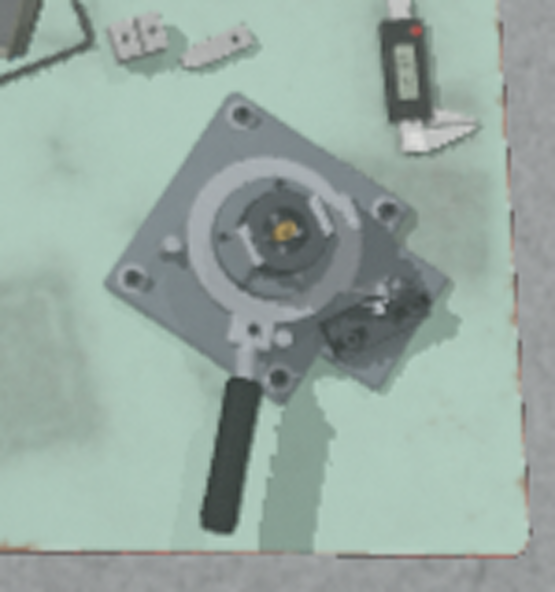

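View pics/scene1.png

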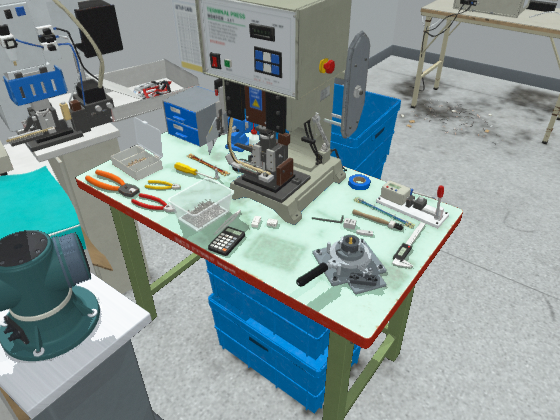

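The top crop shows the tool axis near full-image (386,221), lever grip centre near (373,285) and lugs near (377,227) and (396,218). The axis is about (0.567, -0.440) and the frame yaw about -0.56. Next I draw the arm in and swing it over.

>>> {"method": "step_arm", "body": {
  "commands": [
    [[0, -51, 0, 0, 0, 0, 94], [0, -51, 0, 0, 0, 0, 94], [0, -51, 0, 0, 0, 0, 94], [0, -51, 0, 0, 0, 0, 94], [0, 0, 0, 0, 0, 0, 94]]
  ]
}}

```text
time: 1.52
tool_pos: [0.1048, 0.3272, 0.4053]
ee_rot: [3.139, 0.001, 2.83]
wrist_force: [0.3, 0.1, 0.5]
width: 0.094
finger_force: 0.0
```

Run:
```python
from h import *
print({k:np.round(v,3) for k,v in robot.get_obs().items() if k in("time","joint_positions","tool_pos","ee_rot","wrist_force")})
for n in("top","scene"):
  s=snap(n)
  for q in("lock_ring_top","lever_grip","locked_mark","pawl_block","third_notch"):
    print(n,q,[(np.round(r["xy"],1).tolist(),r["confidence"]) for r in models.tip_of(s,q)[:2]])
  if n=="top":
    c=np.array([0.5672,-0.4395,.075])
    g=cv2.cvtColor(s["color"],cv2.COLOR_RGB2GRAY).astype(float)
    # lug brightness sample vs azimuth at radius 24mm
    A=np.linspace(-2.6,0.5,63); 
    for rr in (.0235,):
      v=[]
      for a in A:
        t=0
        for sg in(1,-1):
          u=proj(s,c+sg*rr*np.array([np.cos(a),np.sin(a),0])); t+=cv2.getRectSubPix(g.astype(np.float32),(1,1),(float(u[0]),float(u[1])))[0,0]
        v.append(t/2)
      print([(round(a,2),int(x)) for a,x in zip(A,v)])
```

```text
{'time': np.float64(1.525), 'joint_positions': array([ 1.095, -0.391,  1.785, -0.   ,  1.745, -0.164]), 'tool_pos': array([0.105, 0.327, 0.405]), 'ee_rot': array([3.139e+00, 1.000e-03, 2.830e+00]), 'wrist_force': array([0.266, 0.095, 0.534])}
top lock_ring_top [([385.3, 222.0], 0.8), ([378.0, 226.5], 0.17)]
top lever_grip [([370.5, 285.1], 0.59)]
top locked_mark [([375.3, 233.4], 0.9)]
top pawl_block [([397.9, 240.9], 0.58)]
top third_notch [([405.1, 224.9], 0.95)]
[(np.float64(-2.6), 112), (np.float64(-2.55), 111), (np.float64(-2.5), 112), (np.float64(-2.45), 113), (np.float64(-2.4), 112), (np.float64(-2.35), 112), (np.float64(-2.3), 111), (np.float64(-2.25), 110), (np.float64(-2.2), 109), (np.float64(-2.15), 108), (np.float64(-2.1), 108), (np.float64(-2.05), 106), (np.float64(-2.0), 104), (np.float64(-1.95), 105), (np.float64(-1.9), 109), (np.float64(-1.85), 115), (np.float64(-1.8), 121), (np.float64(-1.75), 127), (np.float64(-1.7), 130), (np.float64(-1.65), 128), (np.float64(-1.6), 127), (np.float64(-1.55), 135), (np.float64(-1.5), 143), (np.float64(-1.45), 151), (np.float64(-1.4)
[... 499 characters left out ...]
oat64(-0.4), 119), (np.float64(-0.35), 119), (np.float64(-0.3), 117), (np.float64(-0.25), 114), (np.float64(-0.2), 115), (np.float64(-0.15), 115), (np.float64(-0.1), 111), (np.float64(-0.05), 108), (np.float64(0.0), 103), (np.float64(0.05), 98), (np.float64(0.1), 94), (np.float64(0.15), 96), (np.float64(0.2), 100), (np.float64(0.25), 104), (np.float64(0.3), 109), (np.float64(0.35), 112), (np.float64(0.4), 113), (np.float64(0.45), 112), (np.float64(0.5), 112)]
scene lock_ring_top [([349.6, 238.6], 0.71)]
scene lever_grip [([312.9, 274.5], 0.7)]
scene locked_mark [([336.6, 250.4], 0.7)]
scene pawl_block [([356.3, 272.4], 0.82), ([258.8, 221.0], 0.35)]
scene third_notch [([366.1, 262.5], 0.78)]
```

>>> {"method": "step_arm", "body": {
  "commands": [
    [[-59.8, -5.3, 0, 0, 0, 0.175, 94], [-59.8, -5.3, 0, 0, 0, 0.175, 94], [-59.8, -5.3, 0, 0, 0, 0.175, 94], [-59.8, -5.3, 0, 0, 0, 0.175, 94], [-59.8, -5.3, 0, 0, 0, 0.175, 94], [-59.8, -5.3, 0, 0, 0, 0.175, 94], [-59.8, -5.3, 0, 0, 0, 0.175, 94], [-59.8, -5.3, 0, 0, 0, 0.175, 94], [-59.8, -5.3, 0, 0, 0, 0.175, 94], [-59.8, -5.3, 0, 0, 0, 0.175, 94], [-59.8, -5.3, 0, 0, 0, 0.175, 94], [0, 0, 0, 0, 0, 0, 94], [0, 0, 0, 0, 0, 0, 94]]
  ]
}}

```text
time: 3.75
tool_pos: [0.2706, -0.2098, 0.4046]
ee_rot: [-3.141, -0.001, 0.906]
wrist_force: [0.2, -0.1, 0.6]
width: 0.0939
finger_force: 0.0
```

```bash
cat >> h.py <<'E'
def pose():
    o=robot.get_obs(); return np.array(o["tool_pos"]),Ro.from_euler("xyz",o["ee_rot"])
def delta(target,yaz,tilt=0):
    "shift (mm, in current tool axes) and total rotvec to reach TCP target with tool y azimuth yaz"
    p,R=pose(); Rt=Ro.from_euler("xyz",[np.pi,0,yaz+np.pi/2])
    Rt=Rt*Ro.from_rotvec([tilt,0,0])
    return np.round(R.inv().apply(np.array(target)-p)*1000,1), np.round((R.inv()*Rt).as_rotvec(),3)
E
python3 - <<'E'
from h import *
o=robot.get_obs(); print(o["time"],np.round(o["joint_positions"],3),np.round(o["tool_pos"],4),np.round(o["ee_rot"],4))
A={}
for n in("top","scene"):
 for k in range(3):
  s=snap(n)
  for q,z in [("lock_ring_top",.075),("lever_grip",.042),("locked_mark",.055),("pawl_block",.01),("third_notch",.032)]:
    for r in models.tip_of(s,q):
      if r["confidence"]>.5: A.setdefault((q,n),[]).append(at(s,r["xy"],z)[:2])
for k,v in A.items(): print(k,np.round(v,4).tolist())
print(delta([.5675,-.4390,.33],-1.15))
E
```

```text
3.75 [-8.260e-01 -3.930e-01  1.787e+00  1.000e-03  1.748e+00 -1.600e-01] [ 0.2706 -0.2098  0.4046] [-3.1414e+00 -9.0000e-04  9.0560e-01]
('lock_ring_top', 'top') [[0.4376, -0.1422], [0.5658, -0.4388], [0.5596, -0.4416], [0.5605, -0.4422]]
('lever_grip', 'top') [[0.4363, -0.4089], [0.4331, -0.4081], [0.4299, -0.4072]]
('locked_mark', 'top') [[0.5458, -0.42], [0.5445, -0.4163], [0.5469, -0.4224]]
('pawl_block', 'top') [[0.5359, -0.4855], [0.5338, -0.4865], [0.5325, -0.4874]]
('third_notch', 'top') [[0.5659, -0.4984], [0.5631, -0.4932], [0.5623, -0.4967]]
('lock_ring_top', 'scene') [[0.5642, -0.4458], [0.561, -0.4358], [0.492, -0.2509]]
('lever_grip', 'scene') [[0.4441, -0.4157], [0.557, -0.4955], [0.4445, -0.4157]]
('locked_mark', 'scene') [[0.5428, -0.4176], [0.5329, -0.4193], [0.5472, -0.423]]
('pawl_block', 'scene') [[0.5374, -0.4818], [0.5333, -0.4844], [0.5432, -0.4731]]
('third_notch', 'scene') [[0.5725, -0.4851], [0.5657, -0.4936], [0.5736, -0.486]]
(array([  2.8, 375.1,  74.6]), array([-0.   , -0.   ,  0.485]))
```

Run:
```python
from h import *
for n in("top","scene"):
  s=snap(n); im=s["color"].astype(int); u=proj(s,[.565,-.44,.078])
  sat=im[:,:,0]-im[:,:,2]; yy,xx=np.mgrid[:420,:560]; m=(sat>35)&(np.hypot(xx-u[0],yy-u[1])<10)
  print(n,u,m.sum())
  if m.sum(): 
    b=(xx[m].mean(),yy[m].mean()); print(b,at(s,b,.08))
  if n=="top":
    g=cv2.cvtColor(s["color"],cv2.COLOR_RGB2GRAY).astype(np.float32)
    # cam disc outer edge z .038 r .054 : radial gradient fit
    best=None
    for x in np.arange(.555,.577,.001):
      for y in np.arange(-.450,-.428,.001):
        t=[]
        for a in np.linspace(1.0,2.5,40).tolist()+np.linspace(-.6,1.0,40).tolist():
          p=[proj(s,[x+r*np.cos(a),y+r*np.sin(a),.038]) for r in(.052,.056)]
          v=[cv2.getRectSubPix(g,(1,1),tuple(map(float,k)))[0,0] for k in p]; t.append(v[0]-v[1])
        t=np.mean(t)
        if best is None or t>best[0]: best=(t,x,y)
    print(best)
```

```text
top [387.24959926 220.35821818] 24
(np.float64(386.5), np.float64(222.0)) [ 0.56120639 -0.43777683  0.08      ]
(np.float32(21.291876), np.float64(0.561), np.float64(-0.445))
scene [351.51442239 238.98833396] 22
(np.float64(350.22727272727275), np.float64(240.13636363636363)) [ 0.55722254 -0.44070035  0.08      ]
```

>>> {"method": "step_arm", "body": {
  "commands": [
    [[0, 46, 0, 0, 0, 0.08, 94], [0, 46, 0, 0, 0, 0.08, 94], [0, 46, 5, 0, 0, 0.08, 94], [0, 46, 10, 0, 0, 0.08, 94], [0, 0, 0, 0, 0, 0, 94]]
  ]
}}

```text
time: 6.28
tool_pos: [0.4014, -0.3411, 0.3866]
ee_rot: [-3.136, 0.001, 0.585]
wrist_force: [-0.3, 0.2, -0.7]
width: 0.0939
finger_force: 0.0
```

Run:
```python
from h import *
print(delta([.5615,-.4400,.295],-1.15))
```

```text
(array([ 78.9, 171.3,  90.6]), array([-0.005,  0.001,  0.164]))
```

>>> {"method": "step_arm", "body": {
  "commands": [
    [[20, 43, 10, 0, 0, 0, 94], [20, 43, 20, 0, 0, 0, 94], [20, 43, 30, 0, 0, 0, 94], [19, 42, 30, 0, 0, 0, 94], [0, 0, 0, 0, 0, 0.164, 94], [0, 0, 0, 0, 0, 0, 94]]
  ]
}}

```text
time: 7.02
tool_pos: [0.5606, -0.4377, 0.2989]
ee_rot: [-3.14, 0.001, 0.424]
wrist_force: [-0.7, -0.4, 0.5]
width: 0.0939
finger_force: 0.0
```

Run:
```python
from h import *
print(robot.get_obs()["time"],robot.get_obs()["joint_positions"].round(2),delta([.5615,-.4400,.295],-1.15))
a=[]
for n,(x,y) in (("top",(386,222)),("scene",(350,240))):
  s=snap(n); t=s["color"][y-45:y+45,x-60:x+60,::-1]; a.append(cv2.resize(t,None,fx=4,fy=4,interpolation=cv2.INTER_CUBIC)); 
  p=np.array(pose()[0]); print(n,proj(s,p-[0,0,.199]), "crop px",(proj(s,p-[0,0,.199])-[x-60,y-45])*4)
cv2.imwrite("pics/near1.png",np.hstack(a)[:, :960]) if 0 else cv2.imwrite("pics/near1.png",cv2.resize(np.hstack(a),(800,300)))
```

```text
7.025 [-0.74  0.48  1.08  0.    1.58  0.4 ] (array([-0.2,  2.5,  3.9]), array([-0.002,  0.001,  0.004]))
top [389.19687165 220.91873904] crop px [252.78748659 175.67495617]
scene [350.5256898  231.93134248] crop px [242.10275922 147.72536992]
```

View pics/near1.png

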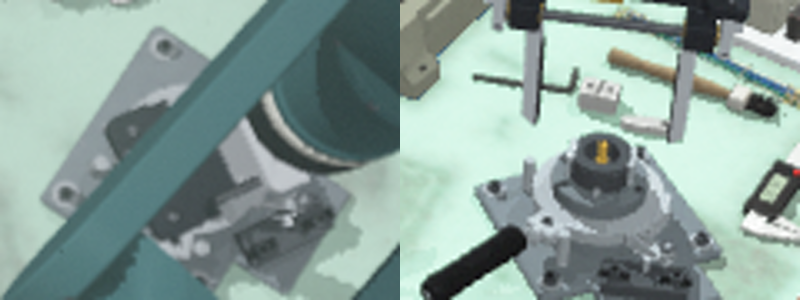

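The near view shows the fingertips at (532,123) and (677,138), straddling the ring, with the contact tip at (604,142) midway between them. Next I go down and close.

>>> {"method": "step_arm", "body": {
  "commands": [
    [[0, 2.5, 15, 0, 0, 0, 94], [0, 0, 15, 0, 0, 0, 94], [0, 0, 12.5, 0, 0, 0, 94], [0, 0, 0, 0, 0, 0, 94], [0, 0, 0, 0, 0, 0, 94]]
  ]
}}

```text
time: 7.75
tool_pos: [0.5617, -0.4404, 0.2572]
ee_rot: [3.142, -0.0, 0.422]
wrist_force: [0.8, -0.2, -0.3]
width: 0.0941
finger_force: 0.0
```

>>> {"method": "step_arm", "body": {
  "commands": [
    [[0, 0, 0, 0, 0, 0, 60], [0, 0, 0, 0, 0, 0, 60], [0, 0, 0, 0, 0, 0, 56], [0, 0, 0, 0, 0, 0, 53], [0, 0, 0, 0, 0, 0, 50], [0, 0, 0, 0, 0, 0, 45], [0, 0, 0, 0, 0, 0, 45], [0, 0, 0, 0, 0, 0, 45]]
  ]
}}

```text
time: 8.75
tool_pos: [0.5615, -0.4398, 0.2571]
ee_rot: [-3.139, 0.0, 0.422]
wrist_force: [-3.1, 5.2, 4.0]
width: 0.0508
finger_force: 30.0
```

>>> {"method": "step_arm", "body": {
  "commands": [
    [[0, 0, 0, 0, 0, 0.09, 45], [0, 0, 0, 0, 0, 0.09, 45], [0, 0, 0, 0, 0, 0.09, 45], [0, 0, 0, 0, 0, 0.09, 45], [0, 0, 0, 0, 0, 0.09, 45]]
  ]
}}

```text
time: 9.38
tool_pos: [0.5614, -0.4388, 0.2571]
ee_rot: [-3.137, 0.003, -0.03]
wrist_force: [-4.0, 7.8, 3.6]
width: 0.0508
finger_force: 30.0
```

Run:
```python
from h import *
o=robot.get_obs(); print(o["time"],o["wrist_force"].round(1),o["wrist_torque"].round(3),o["tool_pos"].round(4),o["ee_rot"].round(3),o["joint_positions"].round(2))
```

```text
9.375 [-4.   7.8  3.6] [1.498 0.885 0.156] [ 0.5614 -0.4388  0.2571] [-3.137e+00  3.000e-03 -3.000e-02] [-0.74  0.51  1.13  0.    1.51  0.86]
```

>>> {"method": "step_arm", "body": {
  "commands": [
    [[0, 0, 0, 0, 0, 0.09, 45], [0, 0, 0, 0, 0, 0.09, 45], [0, 0, 0, 0, 0, 0.09, 45], [0, 0, 0, 0, 0, 0.09, 45], [0, 0, 0, 0, 0, 0.09, 45], [0, 0, 0, 0, 0, 0, 45]]
  ]
}}

```text
time: 10.12
tool_pos: [0.5618, -0.4378, 0.2571]
ee_rot: [-3.136, 0.005, -0.477]
wrist_force: [-4.1, 11.3, 4.8]
width: 0.0509
finger_force: 30.0
```

```bash
cat > st.py <<'E'
from h import *
o=robot.get_obs(); print(round(o["time"],2),o["wrist_force"].round(1),o["wrist_torque"].round(3),o["tool_pos"].round(4),o["ee_rot"].round(3),o["width"],o["joint_positions"].round(2))
E
python3 st.py
```

```text
10.12 [-4.1 11.3  4.8] [ 1.896  0.808 -0.064] [ 0.5618 -0.4378  0.2571] [-3.136  0.005 -0.477] 0.050876336840439844 [-0.74  0.51  1.13  0.    1.51  1.31]
```

>>> {"method": "step_arm", "body": {
  "commands": [
    [[0, 0, 0, 0, 0, 0.04, 45], [0, 0, 0, 0, 0, 0.03, 45], [0, 0, 0, 0, 0, 0, 45]]
  ]
}}

```text
time: 10.5
tool_pos: [0.5619, -0.4376, 0.2571]
ee_rot: [-3.136, 0.006, -0.546]
wrist_force: [-3.4, 11.6, 4.7]
width: 0.0509
finger_force: 30.0
```

```bash
python3 st.py
```

```text
10.5 [-3.4 11.6  4.7] [ 2.048  0.828 -0.094] [ 0.5619 -0.4376  0.2571] [-3.136  0.006 -0.546] 0.05086828175054609 [-0.74  0.51  1.13  0.    1.51  1.37]
```

>>> {"method": "step_arm", "body": {
  "commands": [
    [[-1.0, -1.7, 0, 0, 0, 0.03, 45], [0, 0, 0, 0, 0, 0.03, 45], [0, 0, 0, 0, 0, 0, 45]]
  ]
}}

```text
time: 10.88
tool_pos: [0.5618, -0.4368, 0.2571]
ee_rot: [-3.139, 0.003, -0.607]
wrist_force: [-2.7, 7.4, 3.5]
width: 0.0504
finger_force: 30.0
```

```bash
python3 st.py
```

```text
10.88 [-2.7  7.4  3.5] [ 1.545  0.62  -0.073] [ 0.5618 -0.4368  0.2571] [-3.139e+00  3.000e-03 -6.070e-01] 0.05040633245851862 [-0.74  0.51  1.13  0.    1.5   1.44]
```

>>> {"method": "step_arm", "body": {
  "commands": [
    [[0, 0, 0, 0, 0, 0.03, 45], [0, 0, 0, 0, 0, 0.03, 45]]
  ]
}}

```text
time: 11.12
tool_pos: [0.5623, -0.437, 0.2571]
ee_rot: [-3.139, 0.001, -0.664]
wrist_force: [-1.4, 6.1, 2.0]
width: 0.0513
finger_force: 30.9
```

```bash
python3 st.py
```

```text
11.12 [-1.4  6.1  2. ] [1.234 0.351 1.474] [ 0.5623 -0.437   0.2571] [-3.139e+00  1.000e-03 -6.640e-01] 0.05131590965156871 [-0.74  0.51  1.13  0.    1.5   1.49]
```

>>> {"method": "step_arm", "body": {
  "commands": [
    [[0, 0, 0, 0, 0, -0.02, 45], [0, 0, 0, 0, 0, 0, 80], [0, 0, 0, 0, 0, 0, 80], [0, 0, 0, 0, 0, 0, 80], [0, 0, -20, 0, 0, 0, 80], [0, 0, -30, 0, 0, 0, 70], [0, 0, -30, 0, 0, 0, 60], [0, -50, -10, 0, 0, 0, 60], [0, 0, 0, 0, 0, 0, 60]]
  ]
}}

```text
time: 12.25
tool_pos: [0.5937, -0.3962, 0.3513]
ee_rot: [-3.14, -0.006, -0.644]
wrist_force: [-0.4, -0.4, 0.1]
width: 0.0595
finger_force: 0.0
```

```bash
python3 st.py
python3 - <<'E'
from h import *
s=snap("scene"); t=s["color"][200:290,280:400,::-1]; cv2.imwrite("pics/locked.png",cv2.resize(t,(800,600),interpolation=cv2.INTER_CUBIC))
E
```

```text
12.25 [-0.4 -0.4  0.1] [0.025 0.138 0.055] [ 0.5937 -0.3962  0.3513] [-3.14  -0.006 -0.644] 0.05953982369651432 [-0.67  0.47  1.    0.    1.66  1.55]
```

View pics/locked.png

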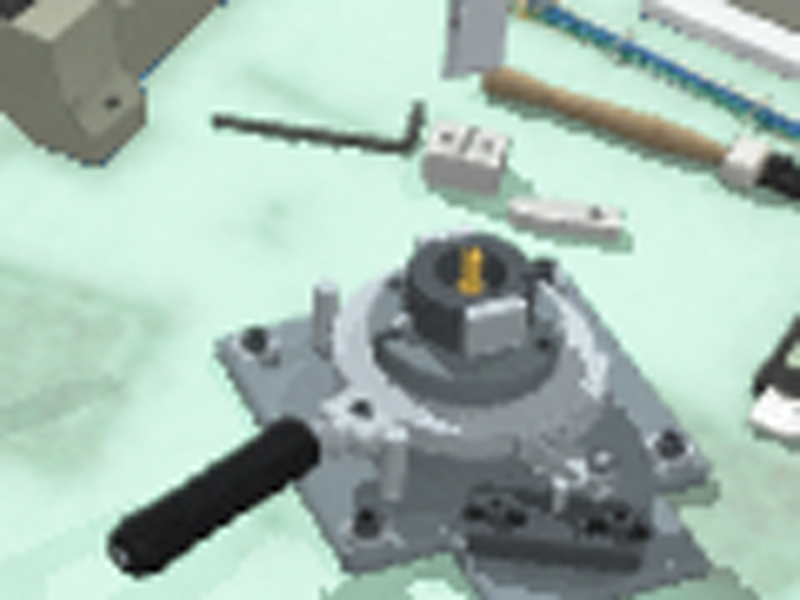

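The picture shows the ring turned, with a lug flat facing the camera at (495,325); the pointer side is at (397,325), by the mark. The stop was felt at 1.5 N m. Next is the grip: its axis runs from (130,555) to (305,450) in the crop.

```bash
cat >> h.py <<'E'
C=np.array([.5615,-.4365]); 
def grip_target(az,r,z,tilt,C=C):
    P=np.array([C[0]+r*np.cos(az),C[1]+r*np.sin(az),z]); yaz=az-np.pi/2-np.pi
    Rt=Ro.from_euler("xyz",[np.pi,0,yaz+np.pi/2])*Ro.from_rotvec([tilt,0,0])
    T=P-.18*Rt.as_matrix()[:,2]; return T,yaz,Rt
E
python3 - <<'E'
from h import *
for z in(.145,.045):
  T,yaz,Rt=grip_target(2.95,.14,z,.3); print(T.round(4),yaz%6.283-6.283,delta(T,yaz,.3))
s=snap("top"); r=models.masks_of(s,"lever_grip")
if r:
  m=r[0]["mask"]; ys,xs=np.nonzero(m); pts=np.array([at(s,(x,y),.042)[:2] for x,y in zip(xs,ys)]); c=pts.mean(0); w,v=np.linalg.eigh(np.cov((pts-c).T)); d=v[:,1]; print(r[0]["confidence"],m.sum(),c,np.arctan2(*(d*(-np.sign(d[0])))[::-1]), (np.ptp((pts-c)@d)))
E
```

```text
[ 0.4139 -0.4621  0.317 ] -1.7623889803846895 (array([-104. ,  159.2,   32.5]), array([ 0.296, -0.072, -0.45 ]))
[ 0.4139 -0.4621  0.217 ] -1.7623889803846895 (array([-104.4,  159.2,  132.5]), array([ 0.296, -0.072, -0.45 ]))
```

>>> {"method": "step_arm", "body": {
  "commands": [
    [[-26, 40, 0, 0, 0, 0, 60], [-26, 40, 0, 0, 0, 0, 50], [-26, 40, 0, 0, 0, 0, 50], [-26, 39, 0, 0, 0, 0, 50], [0, 0, 0, 0.099, -0.024, -0.15, 50], [0, 0, 0, 0.099, -0.024, -0.15, 50], [0, 0, 0, 0.099, -0.024, -0.15, 50], [0, 0, 0, 0, 0, 0, 50]]
  ]
}}

```text
time: 13.4
tool_pos: [0.4118, -0.4639, 0.3461]
ee_rot: [-2.839, 0.005, -0.198]
wrist_force: [-0.3, 0.3, 0.7]
width: 0.0499
finger_force: 0.0
```

```bash
python3 st.py
python3 - <<'E'
from h import *
a=[]
for n in("top","scene"):
  s=snap(n); r=models.masks_of(s,"lever_grip")
  for q in r[:1]:
    m=q["mask"]; ys,xs=np.nonzero(m); pts=np.array([at(s,(x,y),.044)[:2] for x,y in zip(xs,ys)]); c=pts.mean(0); w,v=np.linalg.eigh(np.cov((pts-c).T)); d=v[:,1]; print(n,q["confidence"],m.sum(),c,np.arctan2(*(d*(-np.sign(d[0])))[::-1]), np.ptp((pts-c)@d))
  p,R=pose(); tip=p+R.as_matrix()@[0,0,.199]; u=proj(s,tip); print(n,u)
  x,y=(350,270) if n=="top" else (310,255)
  a.append(cv2.resize(s["color"][y-60:y+60,x-50:x+50,::-1],(400,480),interpolation=cv2.INTER_CUBIC))
cv2.imwrite("pics/grip1.png",np.hstack(a))
T,yaz,Rt=grip_target(2.95,.14,.045,.3); print(delta(T,yaz,.3))
E
```

```text
13.4 [-0.3  0.3  0.7] [-0.155  0.143 -0.009] [ 0.4118 -0.4639  0.3461] [-2.839  0.005 -0.198] 0.049938136529822055 [-0.99  0.33  1.22  0.21  1.81  0.81]
top 0.52 220 [ 0.44025323 -0.40946712] 2.89032944030496 0.08910114965627414
top [381.95348062 289.87877954]
scene 0.55 259 [ 0.4356219  -0.41053108] 2.949768428732622 0.0890933966680415
scene [308.1448193 238.9314512]
(array([  1.5,  38.1, 124.5]), array([-0.002,  0.002, -0.005]))
```

View pics/grip1.png

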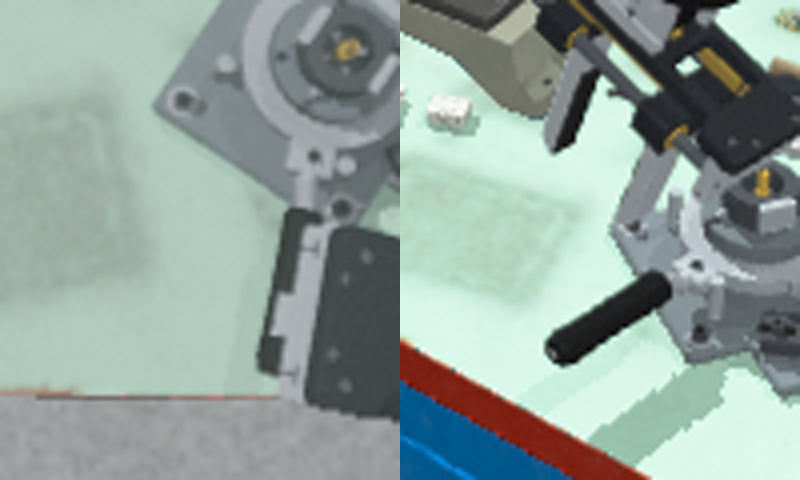

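The left crop shows the open gripper beside and above the grip. The right crop shows the grip from (555,350) to (660,285), clear below the fingers. Now I descend and pinch.

>>> {"method": "step_arm", "body": {
  "commands": [
    [[0.5, 10, 33, 0, 0, 0, 50], [0.5, 10, 33, 0, 0, 0, 50], [0.5, 9, 29, 0, 0, 0, 50], [0, 9, 29, 0, 0, 0, 50], [0, 0, 0, 0, 0, 0, 50]]
  ]
}}

```text
time: 14.22
tool_pos: [0.4136, -0.4608, 0.2147]
ee_rot: [-2.835, 0.008, -0.194]
wrist_force: [-0.2, -0.8, -0.3]
width: 0.0501
finger_force: 0.0
```

```bash
python3 st.py
python3 - <<'E'
from h import *
T,yaz,Rt=grip_target(2.95,.14,.045,.3); print(delta(T,yaz,.3))
E
```

```text
14.22 [-0.2 -0.8 -0.3] [-0.15   0.207  0.032] [ 0.4136 -0.4608  0.2147] [-2.835  0.008 -0.194] 0.05008043304341682 [-0.98  0.41  1.38  0.21  1.58  0.76]
(array([ 0.5,  0.4, -2.6]), array([-0.007,  0.007, -0.005]))
```

>>> {"method": "step_arm", "body": {
  "commands": [
    [[0, 0, 0, 0, 0, 0, 35], [0, 0, 0, 0, 0, 0, 28], [0, 0, 0, 0, 0, 0, 22], [0, 0, 0, 0, 0, 0, 15], [0, 0, 0, 0, 0, 0, 15], [0, 0, 0, 0, 0, 0, 15]]
  ]
}}

```text
time: 14.98
tool_pos: [0.4144, -0.4619, 0.2187]
ee_rot: [-2.838, 0.002, -0.194]
wrist_force: [-1.0, 1.5, 5.3]
width: 0.0205
finger_force: 30.0
```

```bash
python3 st.py
```

```text
14.97 [-1.   1.5  5.3] [ 0.479  0.119 -0.083] [ 0.4144 -0.4619  0.2187] [-2.838e+00  2.000e-03 -1.940e-01] 0.020528724324799727 [-0.98  0.41  1.37  0.21  1.58  0.76]
```

```bash
cat >> h.py <<'E'
def arc(d,C=C):
    p,R=pose(); v=p-[C[0],C[1],p[2]]; Z=Ro.from_rotvec([0,0,-d])
    return (R.inv().apply(Z.apply(v)-v)*1000).round(2), R.inv().apply([0,0,-d]).round(4)
def lev():
    p,R=pose(); P=p+.18*R.as_matrix()[:,2]; v=P[:2]-C; o=robot.get_obs(); az=np.arctan2(v[1],v[0]); t=np.array([np.sin(az),-np.cos(az)]); f=o["wrist_force"]
    print("t",round(o["time"],2),"az",az.round(4),"r",np.hypot(*v).round(4),"z",P[2].round(4),"Ft",round(float(f[:2]@t),2),"Fr",round(float(f[:2]@(v/np.hypot(*v))),2),"Fz",f[2].round(1),"yaw",o["ee_rot"][2].round(4),"w",o["width"])
E
python3 - <<'E'
from h import *
lev(); print(arc(.03),arc(.02))
E
```

```text
t 14.97 az 2.9443 r 0.1398 z 0.0469 Ft 1.29 Fr 1.3 Fz 5.3 yaw -0.1941 w 0.020528724324799727
(array([-1.54, -4.01,  1.26]), array([0.0001, 0.009 , 0.0286])) (array([-1.04, -2.67,  0.84]), array([0.    , 0.006 , 0.0191]))
```

>>> {"method": "step_arm", "body": {
  "commands": [
    [[-1.54, -4.01, 1.26, 0, 0.009, 0.0286, 15], [-1.54, -4.01, 1.26, 0, 0.009, 0.0286, 15], [-1.54, -4.01, 1.26, 0, 0.009, 0.0286, 15], [-1.54, -4.01, 1.26, 0, 0.009, 0.0286, 15], [0, 0, 0, 0, 0, 0, 15]]
  ]
}}

```text
time: 15.6
tool_pos: [0.412, -0.4451, 0.219]
ee_rot: [-2.843, 0.001, -0.314]
wrist_force: [-1.7, -2.4, 4.7]
width: 0.0208
finger_force: 30.0
```

Run:
```python
from h import *
lev(); print(arc(.02))
```

```text
t 15.6 az 2.8371 r 0.1397 z 0.047 Ft -2.84 Fr 0.89 Fz 4.7 yaw -0.3143 w 0.020786126776619413
(array([-1.06, -2.68,  0.83]), array([0.    , 0.0059, 0.0191]))
```

>>> {"method": "step_arm", "body": {
  "commands": [
    [[-1.04, -2.67, 0.84, 0, 0.006, 0.0191, 15], [0, 0, 0, 0, 0, 0, 15]]
  ]
}}

```text
time: 15.85
tool_pos: [0.4117, -0.4426, 0.219]
ee_rot: [-2.844, 0.001, -0.334]
wrist_force: [-2.8, -3.3, 6.2]
width: 0.0206
finger_force: 30.0
```

```bash
python3 -c "from h import *;lev()"
```

```text
t 15.85 az 2.8222 r 0.1397 z 0.047 Ft -3.96 Fr 1.59 Fz 6.2 yaw -0.3343 w 0.020646263746648054
```

>>> {"method": "step_arm", "body": {
  "commands": [
    [[-1.04, -2.67, 0.84, 0, 0.006, 0.0191, 15], [0, 0, 0, 0, 0, 0, 15]]
  ]
}}

```text
time: 16.1
tool_pos: [0.4116, -0.4397, 0.219]
ee_rot: [-2.844, 0.001, -0.354]
wrist_force: [-2.8, -3.5, 5.6]
width: 0.0206
finger_force: 30.0
```

```bash
python3 -c "from h import *;lev()"
```

```text
t 16.1 az 2.8027 r 0.1397 z 0.0469 Ft -4.23 Fr 1.45 Fz 5.6 yaw -0.3543 w 0.02055676708017496
```

>>> {"method": "step_arm", "body": {
  "commands": [
    [[-1.05, -2.67, 0.84, 0, 0.006, 0.0191, 15], [0, 0, 0, 0, 0, 0, 15]]
  ]
}}

```text
time: 16.35
tool_pos: [0.4115, -0.4367, 0.219]
ee_rot: [-2.844, 0.001, -0.374]
wrist_force: [-2.5, -3.9, 6.2]
width: 0.0205
finger_force: 30.0
```

```bash
python3 -c "from h import *;lev()"
```

```text
t 16.35 az 2.7834 r 0.1396 z 0.0469 Ft -4.54 Fr 0.94 Fz 6.2 yaw -0.3743 w 0.020484335821251486
```

>>> {"method": "step_arm", "body": {
  "commands": [
    [[-1.05, -2.67, 0.84, 0, 0.006, 0.0191, 15], [0, 0, 0, 0, 0, 0, 15]]
  ]
}}

```text
time: 16.6
tool_pos: [0.4115, -0.4338, 0.2191]
ee_rot: [-2.844, 0.001, -0.394]
wrist_force: [-2.6, -4.0, 6.7]
width: 0.0206
finger_force: 30.0
```

```bash
python3 -c "from h import *;lev()"
```

```text
t 16.6 az 2.7646 r 0.1396 z 0.047 Ft -4.64 Fr 0.98 Fz 6.7 yaw -0.3943 w 0.020590340911940508
```

>>> {"method": "step_arm", "body": {
  "commands": [
    [[-1.05, -2.67, 0.84, 0, 0.006, 0.0191, 15], [0, 0, 0, 0, 0, 0, 15]]
  ]
}}

```text
time: 16.85
tool_pos: [0.4115, -0.431, 0.2191]
ee_rot: [-2.845, 0.0, -0.414]
wrist_force: [-4.3, -4.1, 5.8]
width: 0.0204
finger_force: 30.0
```

```bash
python3 -c "from h import *;lev()"
```

```text
t 16.85 az 2.7468 r 0.1396 z 0.047 Ft -5.47 Fr 2.43 Fz 5.8 yaw -0.4144 w 0.020368045639985653
```

>>> {"method": "step_arm", "body": {
  "commands": [
    [[-1.05, -2.67, 0.84, 0, 0.006, 0.0191, 15], [0, 0, 0, 0, 0, 0, 15]]
  ]
}}

```text
time: 17.1
tool_pos: [0.4115, -0.4282, 0.2191]
ee_rot: [-2.846, 0.0, -0.434]
wrist_force: [-3.8, -3.8, 7.0]
width: 0.0203
finger_force: 30.1
```

```bash
python3 -c "from h import *;lev()"
```

```text
t 17.1 az 2.7294 r 0.1396 z 0.047 Ft -4.96 Fr 1.99 Fz 7.0 yaw -0.4343 w 0.020337722775780078
```

>>> {"method": "step_arm", "body": {
  "commands": [
    [[-1.05, -2.67, 0.84, 0, 0.006, 0.0191, 15], [0, 0, 0, 0, 0, 0, 15]]
  ]
}}

```text
time: 17.35
tool_pos: [0.4124, -0.424, 0.2188]
ee_rot: [-2.841, 0.001, -0.454]
wrist_force: [-1.4, -0.5, 6.3]
width: 0.0204
finger_force: 30.0
```

```bash
python3 -c "from h import *;lev()"
```

```text
t 17.35 az 2.6933 r 0.1397 z 0.0469 Ft -1.11 Fr 1.04 Fz 6.3 yaw -0.4542 w 0.02038474074319767
```

>>> {"method": "step_arm", "body": {
  "commands": [
    [[-1.05, -2.67, 0.84, 0, 0.006, 0.0191, 15], [0, 0, 0, 0, 0, 0, 15]]
  ]
}}

```text
time: 17.6
tool_pos: [0.4125, -0.4213, 0.2189]
ee_rot: [-2.843, 0.001, -0.474]
wrist_force: [-2.8, -2.2, 6.7]
width: 0.0201
finger_force: 30.0
```

```bash
python3 -c "from h import *;lev()"
```

```text
t 17.6 az 2.6784 r 0.1396 z 0.0469 Ft -3.22 Fr 1.47 Fz 6.7 yaw -0.4741 w 0.020080817080404934
```

>>> {"method": "step_arm", "body": {
  "commands": [
    [[-1.05, -2.67, 0.84, 0, 0.006, 0.0191, 15], [0, 0, 0, 0, 0, 0, 15]]
  ]
}}

```text
time: 17.85
tool_pos: [0.4126, -0.4187, 0.219]
ee_rot: [-2.844, 0.001, -0.494]
wrist_force: [-3.1, -4.1, 7.3]
width: 0.0202
finger_force: 30.0
```

```bash
python3 -c "from h import *;lev();print(arc(.02))"
```

```text
t 17.85 az 2.6623 r 0.1396 z 0.0469 Ft -5.05 Fr 0.92 Fz 7.3 yaw -0.4941 w 0.020223816977586257
(array([-1.07, -2.68,  0.82]), array([0.    , 0.0059, 0.0191]))
```

First click came between yaw -0.434 and -0.454, so I expect the second near -0.59 and the third near -0.745.

>>> {"method": "step_arm", "body": {
  "commands": [
    [[-1.07, -2.68, 0.82, 0, 0.006, 0.0191, 15], [0, 0, 0, 0, 0, 0, 15]]
  ]
}}

```text
time: 18.1
tool_pos: [0.413, -0.4157, 0.219]
ee_rot: [-2.844, 0.001, -0.514]
wrist_force: [-4.6, -3.2, 7.2]
width: 0.0206
finger_force: 30.0
```

```bash
python3 -c "from h import *;lev()"
```

```text
t 18.1 az 2.6426 r 0.1396 z 0.0469 Ft -5.03 Fr 2.51 Fz 7.2 yaw -0.5141 w 0.020595584472693187
```

>>> {"method": "step_arm", "body": {
  "commands": [
    [[-1.07, -2.68, 0.82, 0, 0.006, 0.0191, 15], [0, 0, 0, 0, 0, 0, 15]]
  ]
}}

```text
time: 18.35
tool_pos: [0.4134, -0.4128, 0.219]
ee_rot: [-2.844, 0.0, -0.534]
wrist_force: [-3.9, -2.7, 5.5]
width: 0.0205
finger_force: 30.0
```

```bash
python3 -c "from h import *;lev()"
```

```text
t 18.35 az 2.6231 r 0.1396 z 0.0469 Ft -4.3 Fr 2.02 Fz 5.5 yaw -0.5341 w 0.020541840953398668
```

>>> {"method": "step_arm", "body": {
  "commands": [
    [[-1.07, -2.68, 0.82, 0, 0.006, 0.0191, 15], [0, 0, 0, 0, 0, 0, 15]]
  ]
}}

```text
time: 18.6
tool_pos: [0.4138, -0.4099, 0.2191]
ee_rot: [-2.844, 0.0, -0.554]
wrist_force: [-4.4, -2.9, 6.0]
width: 0.0205
finger_force: 30.1
```

```bash
python3 -c "from h import *;lev()"
```

```text
t 18.6 az 2.6045 r 0.1396 z 0.047 Ft -4.78 Fr 2.33 Fz 6.0 yaw -0.5541 w 0.020519476188892365
```

>>> {"method": "step_arm", "body": {
  "commands": [
    [[-1.07, -2.68, 0.82, 0, 0.006, 0.0191, 15], [0, 0, 0, 0, 0, 0, 15]]
  ]
}}

```text
time: 18.85
tool_pos: [0.4143, -0.4071, 0.2191]
ee_rot: [-2.845, 0.0, -0.574]
wrist_force: [-5.5, -4.6, 7.3]
width: 0.0202
finger_force: 30.1
```

```bash
python3 -c "from h import *;lev()"
```

```text
t 18.85 az 2.5868 r 0.1396 z 0.047 Ft -6.79 Fr 2.29 Fz 7.3 yaw -0.5741 w 0.020227107968032735
```

>>> {"method": "step_arm", "body": {
  "commands": [
    [[-1.07, -2.68, 0.82, 0, 0.006, 0.0191, 15], [0, 0, 0, 0, 0, 0, 15]]
  ]
}}

```text
time: 19.1
tool_pos: [0.4153, -0.4035, 0.2189]
ee_rot: [-2.842, 0.001, -0.594]
wrist_force: [-2.2, -0.7, 6.1]
width: 0.0204
finger_force: 30.0
```

```bash
python3 -c "from h import *;lev()"
```

```text
t 19.1 az 2.5567 r 0.1397 z 0.0469 Ft -1.83 Fr 1.43 Fz 6.1 yaw -0.5942 w 0.020410161760129247
```

>>> {"method": "step_arm", "body": {
  "commands": [
    [[-1.07, -2.68, 0.82, 0, 0.006, 0.0191, 15], [0, 0, 0, 0, 0, 0, 15]]
  ]
}}

```text
time: 19.35
tool_pos: [0.4162, -0.4003, 0.2188]
ee_rot: [-2.842, 0.001, -0.614]
wrist_force: [-2.5, -0.9, 6.0]
width: 0.0202
finger_force: 30.0
```

```bash
python3 -c "from h import *;lev();print(arc(.02))"; python3 st.py
```

```text
t 19.35 az 2.5344 r 0.1397 z 0.0469 Ft -2.15 Fr 1.51 Fz 6.0 yaw -0.614 w 0.0202234203484264
(array([-1.06, -2.68,  0.83]), array([0.    , 0.0059, 0.0191]))
19.35 [-2.5 -0.9  6. ] [0.036 0.442 0.174] [ 0.4162 -0.4003  0.2188] [-2.842e+00  1.000e-03 -6.140e-01] 0.0202234203484264 [-0.94  0.28  1.54  0.29  1.43  1.19]
```

>>> {"method": "step_arm", "body": {
  "commands": [
    [[-1.07, -2.68, 0.82, 0, 0.006, 0.0191, 15], [-1.07, -2.68, 0.82, 0, 0.006, 0.0191, 15], [0, 0, 0, 0, 0, 0, 15]]
  ]
}}

```text
time: 19.73
tool_pos: [0.4174, -0.3949, 0.219]
ee_rot: [-2.843, 0.0, -0.654]
wrist_force: [-3.3, -2.8, 7.7]
width: 0.0205
finger_force: 30.0
```

```bash
python3 -c "from h import *;lev()"
```

```text
t 19.73 az 2.5006 r 0.1397 z 0.0469 Ft -4.23 Fr 0.95 Fz 7.7 yaw -0.6539 w 0.02047626298167333
```

>>> {"method": "step_arm", "body": {
  "commands": [
    [[-1.07, -2.68, 0.82, 0, 0.006, 0.0191, 15], [0, 0, 0, 0, 0, 0, 15]]
  ]
}}

```text
time: 19.98
tool_pos: [0.4182, -0.3921, 0.219]
ee_rot: [-2.844, 0.0, -0.674]
wrist_force: [-4.8, -2.5, 7.7]
width: 0.0204
finger_force: 30.1
```

```bash
python3 -c "from h import *;lev()"
```

```text
t 19.98 az 2.4815 r 0.1397 z 0.0469 Ft -4.88 Fr 2.27 Fz 7.7 yaw -0.6739 w 0.02041523468486549
```

>>> {"method": "step_arm", "body": {
  "commands": [
    [[-1.07, -2.68, 0.82, 0, 0.006, 0.0191, 15], [0, 0, 0, 0, 0, 0, 15]]
  ]
}}

```text
time: 20.23
tool_pos: [0.4191, -0.3893, 0.219]
ee_rot: [-2.843, 0.0, -0.694]
wrist_force: [-4.7, -2.1, 7.6]
width: 0.0203
finger_force: 30.1
```

```bash
python3 -c "from h import *;lev()"
```

```text
t 20.23 az 2.4612 r 0.1397 z 0.0469 Ft -4.61 Fr 2.38 Fz 7.6 yaw -0.6939 w 0.020309720029787433
```

>>> {"method": "step_arm", "body": {
  "commands": [
    [[-1.07, -2.68, 0.82, 0, 0.006, 0.0191, 15], [0, 0, 0, 0, 0, 0, 15]]
  ]
}}

```text
time: 20.48
tool_pos: [0.4199, -0.3865, 0.219]
ee_rot: [-2.844, 0.0, -0.714]
wrist_force: [-4.8, -3.3, 7.8]
width: 0.0206
finger_force: 30.1
```

```bash
python3 -c "from h import *;lev()"
```

```text
t 20.48 az 2.4434 r 0.1397 z 0.0469 Ft -5.64 Fr 1.53 Fz 7.8 yaw -0.7138 w 0.020646061310290495
```

>>> {"method": "step_arm", "body": {
  "commands": [
    [[-1.07, -2.68, 0.82, 0, 0.006, 0.0191, 15], [0, 0, 0, 0, 0, 0, 15]]
  ]
}}

```text
time: 20.72
tool_pos: [0.4209, -0.3838, 0.219]
ee_rot: [-2.844, 0.0, -0.734]
wrist_force: [-5.7, -3.0, 7.0]
width: 0.0203
finger_force: 30.1
```

```bash
python3 -c "from h import *;lev()"
```

```text
t 20.73 az 2.4245 r 0.1398 z 0.0469 Ft -5.97 Fr 2.33 Fz 7.0 yaw -0.7338 w 0.02032106077885394
```

>>> {"method": "step_arm", "body": {
  "commands": [
    [[-0.8, -2.0, 0.62, 0, 0.0045, 0.0143, 15], [0, 0, 0, 0, 0, 0, 15]]
  ]
}}

```text
time: 20.98
tool_pos: [0.4224, -0.3809, 0.2188]
ee_rot: [-2.841, 0.0, -0.749]
wrist_force: [-1.8, -0.7, 6.0]
width: 0.0206
finger_force: 30.0
```

```bash
python3 -c "from h import *;lev()"
```

```text
t 20.98 az 2.397 r 0.1398 z 0.0469 Ft -1.73 Fr 0.82 Fz 6.0 yaw -0.7491 w 0.020558078136184953
```

>>> {"method": "step_arm", "body": {
  "commands": [
    [[-0.75, -1.9, 0.6, 0, 0.0042, 0.0135, 15], [0, 0, 0, 0, 0, 0, 15], [0, 0, 0, 0, 0, 0, 15]]
  ]
}}

```text
time: 21.35
tool_pos: [0.4232, -0.379, 0.2188]
ee_rot: [-2.841, 0.0, -0.763]
wrist_force: [-2.4, -0.5, 6.5]
width: 0.0203
finger_force: 30.0
```

Run:
```python
from h import *
lev(); a=[]
for n,(x,y) in (("top",(386,230)),("scene",(350,250))):
  s=snap(n); a.append(cv2.resize(s["color"][y-45:y+45,x-45:x+45,::-1],(400,400),interpolation=cv2.INTER_CUBIC))
  P={q:at(s,best(s,q)["xy"],z)[:2] for q,z in(("pawl_block",.01),("third_notch",.032)) if best(s,q)}
  print({k:(v.round(4),np.arctan2(*(v-C)[::-1]).round(3)) for k,v in P.items()})
cv2.imwrite("pics/end.png",np.hstack(a))
```

```text
t 21.35 az 2.3839 r 0.1398 z 0.0469 Ft -2.03 Fr 1.41 Fz 6.5 yaw -0.7629 w 0.020304716779746157
{'pawl_block': (array([ 0.5293, -0.4859]), np.float64(-2.148)), 'third_notch': (array([ 0.5368, -0.4853]), np.float64(-2.04))}
{'pawl_block': (array([ 0.5352, -0.4869]), np.float64(-2.052)), 'third_notch': (array([ 0.5399, -0.4909]), np.float64(-1.949))}
```

View pics/end.png

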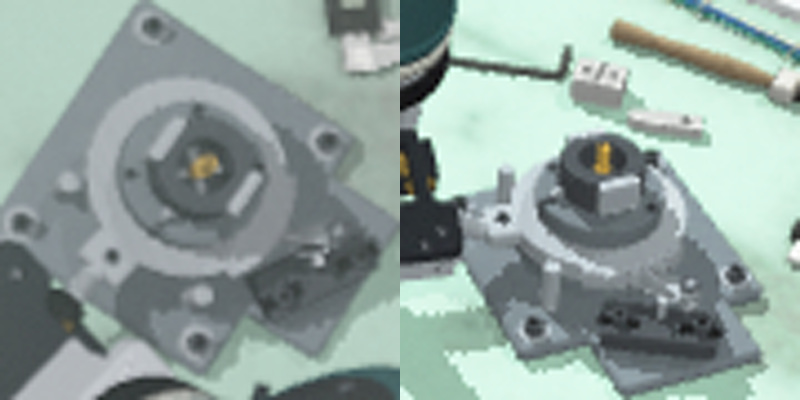

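The left view shows the lug line turned toward the lock position with the lever advanced. The networks place the third notch before the pawl, which could mean one click fewer than I felt. I'll check where the pawl block sits along the tongue: three clicks with the first at 0.22 rad predict it about 3 mm toward frame +x.

Run:
```python
from h import *
S=snap("top"); s=S
f=lambda c:(341+c[0]*90/400-.5,185+c[1]*90/400-.5)
H=[np.array(at(s,f(c),.011)[:2]) for c in((153,25),(325,140),(22,220),(197,342))]
c0=np.mean(H,0); ex=((H[0]-H[2])+(H[1]-H[3]))/2; ey=((H[0]-H[1])+(H[2]-H[3]))/2
yx=np.arctan2(ex[1],ex[0]); yy=np.arctan2(ey[1],ey[0]); print("centre",c0,"yaw",yx,yy-np.pi/2,np.linalg.norm(ex),np.linalg.norm(ey))
yaw=(yx+yy-np.pi/2)/2
def fr(v,c=c0): v=np.array(v)[:2]-c; return np.array([np.cos(yaw)*v[0]+np.sin(yaw)*v[1],-np.sin(yaw)*v[0]+np.cos(yaw)*v[1]])*1000
for n in("top","scene"):
 for k in range(4):
  s=snap(n); m=models.masks_of(s,"pawl_block"); 
  t=best(s,"pawl_block"); u=best(s,"third_notch"); l=best(s,"locked_mark")
  out=[n]
  if m: 
    ys,xs=np.nonzero(m[0]["mask"]); q=np.array([fr(at(s,(x,y),.021)) for x,y in zip(xs,ys)]); out+=["mask c",q.mean(0).round(1),"x",np.percentile(q[:,0],[2,98]).round(1),"y",np.percentile(q[:,1],[2,98]).round(1)]
  if t: out+=["pawl",fr(at(s,t["xy"],.010)).round(1),fr(at(s,t["xy"],.03)).round(1)]
  if u: out+=["notch",fr(at(s,u["xy"],.032)).round(1),round(u["confidence"],2)]
  print(*out)
s=S; big=cv2.resize(s["color"][200:280,370:450,::-1],(600,600),interpolation=cv2.INTER_CUBIC)
# overlay: block outline at offset 0 by frame
def W(x,y,z): 
  return np.array([c0[0]+(np.cos(yaw)*x-np.sin(yaw)*y)/1000,c0[1]+(np.sin(yaw)*x+np.cos(yaw)*y)/1000,z/1000])
for z,col,pts in((10,(0,255,0),[(-75,-66),(75,-66),(75,66),(-75,66),(-75,-66)]),(38,(255,0,0),[(54*np.cos(a),54*np.sin(a)) for a in np.linspace(0,6.3,60)]),(10,(0,0,255),[(0,-54),(0,-108)])):
  P=np.array([(proj(s,W(x,y,z))-[369.5,199.5])*7.5 for x,y in pts]).astype(int); cv2.polylines(big,[P],False,col,1)
cv2.imwrite("pics/pawl.png",big)
```

```text
centre [ 0.56373572 -0.44041912] yaw -0.5923586313976672 -0.6047181894687583 0.12411972760413524 0.1056773076612588
top mask c [ -0.9 -79.7] x [-30.7  25.8] y [-102.5  -59.8] pawl [  0.3 -57.4] [ -4.7 -53.6] notch [ -0.8 -53.3] 0.94
top mask c [ -1.3 -79.9] x [-32.5  26.5] y [-101.5  -60.2] pawl [ -4.4 -55.9] [ -9.3 -52.1] notch [  8.4 -53.8] 0.69
top mask c [ -0.7 -78.8] x [-31.   27.1] y [-102.  -58.] pawl [ -1.5 -58.5] [ -6.4 -54.7] notch [  7.4 -50. ] 0.81
top mask c [ -0.5 -79.7] x [-31.8  27.7] y [-101.4  -60.3] pawl [ -2.1 -56.8] [ -7.1 -53. ] notch [  2.5 -53.6] 0.59
scene mask c [  0.6 -77.4] x [-33.8  29.5] y [-105.7  -46.6] pawl [ -0.8 -49.3] [-11.5 -67.1] notch [  0.1 -44.7] 0.72
scene mask c [  1.8 -75.3] x [-32.4  30.5] y [-103.4  -45.1] pawl [  6.3 -39.8] [ -4.6 -57.9] notch [  7.2 -56. ] 0.92
scene mask c [  1.3 -76.5] x [-33.   29.4] y [-105.6  -46.2] pawl [  2.5 -50.8] [ -8.2 -68.6] notch [ -0.5 -55.2] 0.78
scene mask c [  0.3 -76.1] x [-32.9  28.7] y [-104.6  -46.3] pawl [  3.5 -44.5] [ -7.3 -62.4] notch [  5.3 -47.2] 0.94
```

View pics/pawl.png

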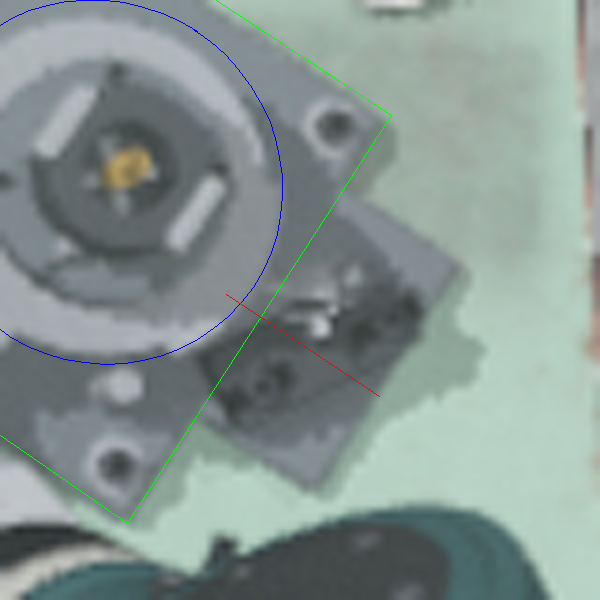

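The block lies near the middle of its slots, with its ends at about (235,425) and (425,320) in the crop. That does not decide it, so I'll average the networks over many shots, triangulate, and check their bias on known points.

Run:
```python
from h import *
Q=["pawl_block","third_notch","locked_mark","lock_ring_top","crimp_frame"]
D={}; S={}
for n in("top","scene"):
  for k in range(14):
    s=snap(n); S[n]=s
    for q in Q:
      b=best(s,q)
      if b and b["confidence"]>.5: D.setdefault((n,q),[]).append(b["xy"])
yaw=-.598
def fr(v,c): v=v[:2]-c; return np.array([np.cos(yaw)*v[0]+np.sin(yaw)*v[1],-np.sin(yaw)*v[0]+np.cos(yaw)*v[1]])*1000
M={k:(np.median(v,0),np.std(v,0)/np.sqrt(len(v)),len(v)) for k,v in D.items()}
c=np.array([.5625,-.4385])
for q in Q:
  a,b=M.get(("top",q)),M.get(("scene",q)); 
  if a is None or b is None: print(q,a,b); continue
  p,e=tri(S["top"],a[0],S["scene"],b[0]); print(q,"frame",fr(p,c).round(1),"z",(p[2]*1000).round(1),"miss",(e*1000).round(1),a[0].round(1),b[0].round(1),a[1].round(2),b[1].round(2),a[2],b[2])
  for z in(10,32,55,75,0): print("  z",z,fr(at(S["top"],a[0],z/1000),c).round(1),fr(at(S["scene"],b[0],z/1000),c).round(1),end="")
  print()
print(robot.get_obs()["time"]); lev()
```

```text
pawl_block frame [ -2.1 -55.8] z 20.1 miss 2.3 [400.8 239.7] [357.2 271.6] [0.92 1.4 ] [12.6   5.42] 14 12
  z 10 [  1.6 -58.1] [  2.1 -46.8]  z 32 [ -3.9 -53.9] [ -9.7 -66.4]  z 55 [ -9.6 -49.5] [-22. -87.]  z 75 [-14.6 -45.6] [ -32.8 -104.8]  z 0 [  4.1 -60. ] [  7.5 -37.8]
third_notch frame [  5.8 -51.9] z 31.3 miss 5.1 [403.2 234.9] [359.2 266.6] [0.2 0.5] [0.37 0.27] 13 14
  z 10 [ 13.9 -56.7] [ 14.8 -32.6]  z 32 [  8.1 -52.5] [  2.6 -52.6]  z 55 [  2.1 -48.1] [-10.1 -73.5]  z 75 [ -3.2 -44.3] [-21.1 -91.7]  z 0 [ 16.5 -58.6] [ 20.3 -23.5]
locked_mark frame [-30.9   4.3] z 51.1 miss 2.3 [374.4 233.4] [337.1 249.2] [0.43 0.36] [0.42 0.27] 13 11
  z 10 [-20.5  -1.3] [-10.8  45.6]  z 32 [-25.5   1.6] [-22.2  23.5]  z 55 [-30.7   4.5] [-34.2   0.4]  z 75 [-35.1   7.1] [-44.6 -19.7]  z 0 [-18.3  -2.6] [-5.5 55.7]
lock_ring_top frame [1.7 0.5] z 72.0 miss 3.5 [386.7 220.6] [350.1 241. ] [0.34 0.46] [0.26 0.36] 13 14
  z 10 [20.2 -8.5] [35.5 64.1]  z 32 [14.2 -5.5] [22.8 41.5]  z 55 [ 8.  -2.3] [ 9.5 17.9]  z 75 [2.6 0.4] [-2.  -2.7]  z 0 [22.9 -9.8] [41.2 74.3]
crimp_frame frame [ 4.2 -0.5] z -2.2 miss 3.5 [378.1 225.5] [350.2 262.6] [0.28 0.34] [0.8  1.14] 13 14
  z 10 [-0.5  1.6] [ -0.4 -11.9]  z 32 [-6.   4.3] [-12.1 -32.5]  z 55 [-11.6   7.2] [-24.4 -54. ]  z 75 [-16.6   9.7] [-35.1 -72.7]  z 0 [1.9 0.3] [ 5.  -2.6]
32.3
t 32.3 az 2.3836 r 0.1398 z 0.0469 Ft -2.85 Fr 1.31 Fz 6.2 yaw -0.7629 w 0.020441780326182463
```

Run:
```python
from h import *
yaw=-.598; c=np.array([.5625,-.4385])
def avg(n,k=1):
  L=[]
  for i in range(k): s=snap(n); L.append(s["color"].astype(np.float32))
  return s,np.mean(L,0)
rows=[]
for n in("scene","top"):
  s,now=avg(n,4)
  old=cv2.imread(f"pics/{n}1.png")[:,:,::-1].astype(np.float32)
  # centre correction per camera: use lock ring/brass observed in this camera
  cc=c+ (np.array([0,0]))
  az=np.linspace(-2.7,-0.2,780)
  for im in(old,now):
    if n=="scene": rz=[(54,z) for z in np.linspace(22,38,30)][::-1]; rz=[(r,38) for r in np.linspace(44,54,16)]+rz
    else: rz=[(r,38) for r in np.linspace(44,62,44)]
    mx=np.zeros((len(rz),len(az)),np.float32); my=mx.copy()
    for i,(r,z) in enumerate(rz):
      for j,a in enumerate(az+yaw):
        u=proj(s,[cc[0]+r/1000*np.cos(a),cc[1]+r/1000*np.sin(a),z/1000]); mx[i,j],my[i,j]=u
    t=cv2.remap(im,mx,my,cv2.INTER_CUBIC); t=cv2.resize(t,(780,len(rz)*3)); rows.append(np.clip(t*1.3,0,255)); rows.append(np.zeros((6,780,3)))
out=np.vstack(rows)[:,:,::-1].copy()
for k,a in enumerate(np.arange(-2.6,-.2,.1)):
  x=int((a+2.7)/2.5*780); cv2.line(out,(x,0),(x,3),(0,0,255),1)
  if k%5==1: cv2.putText(out,f"{a:.1f}",(x-12,14),0,.4,(0,0,255),1)
cv2.imwrite("pics/polar.png",out); print(out.shape)
```

```text
(564, 780, 3)[ WARN:0@7.070] global loadsave.cpp:1063 imwrite_ Unsupported depth image for selected encoder is fallbacked to CV_8U.
```

View pics/polar.png

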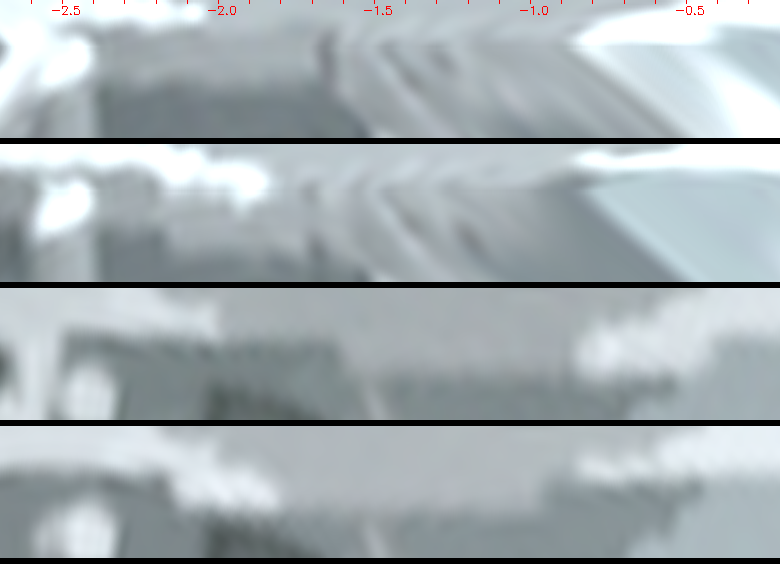

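Run:
```python
from h import *
a=[]
for n,(x,y) in(("scene",(361,268)),("top",(404,240))):
  L=[snap(n)["color"].astype(np.float32) for _ in range(4)]; im=np.mean(L,0).astype(np.uint8)[:,:,::-1]
  t=im[y-20:y+22,x-20:x+20]; t=cv2.convertScaleAbs(t,alpha=1.6,beta=-20); a.append(cv2.resize(t,(400,420),interpolation=cv2.INTER_LANCZOS4))
cv2.imwrite("pics/slots.png",np.hstack(a))
```

```text
(no output)
```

View pics/slots.png

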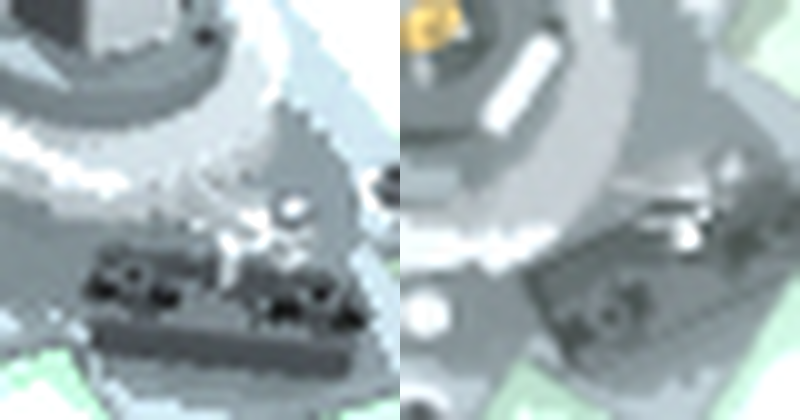

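The enlarged view shows the block's screws about mid-slot, at (135,275) and (320,295) in the left half. So the pawl is near its nominal place, which puts the first click near 0.28 rad. That fits the felt first click (0.22–0.25) better than a count one tooth later (about 0.38). The three felt drops, evenly 0.15 apart with identical ramps, decide it. The lever is just past the third click and still held, so I hand in.

```bash
python3 -c "
from h import *
lev(); print(robot.close_job())"
```

```text
t 33.1 az 2.3838 r 0.1398 z 0.0469 Ft -2.27 Fr 2.49 Fz 6.4 yaw -0.7629 w 0.020072373899208757
the job is handed in; nothing more can be done
None
```

I turned the lock ring to its stop, swung the lever just past the third felt click, and handed the job in with the grip still held. The count rests on feel: three evenly spaced force drops, though the camera networks leaned towards the third tooth not yet having passed.

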